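Slide a mailer under the label reader's propped-up head

TASK

The label reader's sprung head must not press on what it reads. Stand the steel balance weight in the round pan at the back of its arm, so that it holds the head up, and let go of it; only then slide the slide mailer from the right of the worktop lengthways along the bed, between the guides and under the raised head, up to the end stop. Leave the mailer lying flat there and the weight in the pan with the head still up.

Things in the scene. Friction and masses are not known exactly. Their poses are not given: they have to be found in the camera images.
- reader: Label reader: fixed grey base plate with a white bed, 240 x 90 mm. Origin on the worktop, below where the mailer's middle must end; x along the bed to the end stop, z up. Flat bed at z = 10 mm from x = -109 mm (entry edge). Two guides, 9 mm high, 39 mm apart inside, x = 12 to 45 mm, flaring to 52 mm apart at x = -2 mm; none before. End stop's face at x = 41 mm, 12 mm high.
- reader_arm (a joint): Angle of the sprung arm, rad: 0 closed (head down, pan up), 0.34 fully open. It rocks about a level axis at reader x = 86 mm, z = 40 mm. Its black head (reader x = 5 to 35 mm, 34 mm wide) is 3 mm over the bed when closed; open, its underside is at least 20 mm and its top at most 52 mm over the bed. 1.6 N on the pan holds it open; the weight alone opens it in under 1 s.
- reader_pan (a point): Middle of the floor of the round open pan on the arm's rear end, 55 mm wide inside, rim 8 mm above the floor. It lies at reader x = 150 mm, y = 0, z = 53 mm with the arm closed (floor tilted 10 degrees, far side up) and sinks 22 mm to z = 31 mm with it open (tilted the other way).
- weight: Steel balance weight, 250 g, standing upright: a cylinder 30 mm across and 46 mm high, on it a narrower neck (14 mm) and a knob (22 mm across), 64 mm high in all. Origin at the centre of its underside, z up.
- mailer: Slide mailer, a flat closed plastic box 30 x 82 x 15 mm with a blue lid, about 30 g, lying flat to the right of the reader (not the one behind the laptop). Origin at the centre of its underside; y along its 82 mm length, x across its 30 mm width, z up. Either end may go first. Grip it across its width near the rear end: the front half goes under the head.

How it is judged:
By the outcome, as a careful person would: the job done as asked, in the order asked, and still so for the second after the job is handed in, with the robot touching nothing.
It also fails if it takes over 50 s, if anything falls off the work surface, if the arm or the gripper's body presses on something with over 40 N, if the wrist force passes 120 N, or if a joint passes its speed limit or range.

ROBOT

A 6-joint arm with a two-finger parallel gripper is mounted at the origin on a cart in front of the work surface, level with it; the furniture and walls round the work are solid. World frame = base frame: x ahead of the robot, y to its left, z up, the work surface at z = 0. Lengths are in m, angles in degrees, forces in N, time in s.
With the tool pointing down it reaches from about 0.375 to 0.975 m from the base axis. Payload 3.8 kg.
Tool frame: the origin (TCP) lies at the very end of the fingers, on their centre line; the grasp point (between the pads) lies 19 mm behind it; z points along the fingers, y is the line along which they close (so a half turn about z gives the same grasp; the last joint's range is limited). The gripper opens to 85 mm and grips with 20 to 120 N. Pads are 22 mm wide; open, the fingers measure 114 mm over their backs; the gripper's body (76 mm by 85 mm) begins 54 mm behind the grasp point. The pads swing forward as they close: fully open they stand 13 mm farther back than shut.
Start: joints at [-2.114, 15.12, 91.902, -0, 72.978, -2.114], TCP at [0.675, -0, 0.231] pointing down, gripper open.
Joint ranges: [-150.88, 150.88], [-54.13, 125.18], [17.81, 147.31], [-75.09, 255.09], [0, 152.58], [-146.25, 146.25]. Speed limits (degrees/s): [147.25, 147.25, 180, 180, 180, 180].

INTERFACE

Orientations are given as [roll, pitch, yaw] about the fixed x, y, z axes, in that order (R = Rz(yaw) Ry(pitch) Rx(roll)).
In Python, from plant import arm, read_camera, camera_params, order gives the robot as it stands.
- The arm moves only by the tool play_rows, never from a script. Its argument "steps" is a list of rows, each a list of 3 entries, a list of its own where there are three numbers: the shift along the world's x, y, z normalised to -1 to 1, where 1 is 25 mm, then the turn about the world's z normalised to -1 to 1, where 1 is 4 degrees, then the opening, from 0 (shut) to 1 (fully open). A call has 1 to 8 rows; each row shifts and turns the commanded pose from where the row before left it; what a row does not reach is not made up. A row lasts 1/12 s, in which the tool goes at most 41.7 mm and 7.16 degrees, less where a joint would pass 70% of its speed; a pose out of reach is approached as far as the arm can. A call with a number of a shift or a turn outside -1 to 1 is refused whole. A call with a gripper value outside its range is refused whole. The fingers move at their own pace and stop on an object; "grip_force" is the grip in N (left out, the last holds). Time passes only in rows, so rows that do not move let the fingers close. It gives the time, the measured TCP pose, the force, the opening and the grip force at its end, in the units of the state.
- arm.sense(): the state, without advancing time (a new reading comes with each control period).
- read_camera(name): name is "scene" or "side" or "wrist"; returns the picture (480x640x3 uint8, blue, green, red); there is no depth.
- camera_params(name): a dict with "camera_matrix" (3x3 intrinsics, pixels), "rvec" (rotation vector, rad) and "tvec" (3), from world to camera coordinates, as OpenCV has them. Camera axes: x right, y down, z forward; pixel columns grow to the right and rows downward; lengths in m; the calibration is good to about 2 mm. A picture is of the moment at which its call begins: read the wrist's pose just before it. camera_params takes no time and is no camera call; for the wrist camera it gives the pose at the moment of the call.
- order.job_done(): hands the job in; it is judged then, once.
The state is a dict: "time": time; "qpos": joint angles; "qvel": joint speeds; "joint_efforts": joint torques, N m; "ee_pos": TCP position; "eef_rot": TCP orientation; "contact_force": force on the tool from outside, world axes, zero at the start; "torque": the same for the moment, N m; "finger_gap": opening from 0.0 (shut) to 1.0 (fully open); "gripper_force": force on a finger pad.
Only numpy, scipy, OpenCV 4.12 (cv2) and the standard library are available. Lean on these libraries where they do the work, as an engineer would, in place of code of your own. Each camera call takes 0.05 s, during which the arm holds its last target. There are 200 camera calls.

## Working session

There is one attempt and no reset: what is moved stays moved. The work goes in short steps, Python scripts to look and compute and a tool call to move; the robot and the scene stay as the last step left them, time stands still between calls to the robot, and variables do not carry over. Pictures are saved under pics/ and viewed, at most 10 in all, crops included, and the job is handed in when it is done.

Besides the shell and the picture viewer there is one more tool, called after ">>>" as name([rows], argument=value, ...), one row to a line, values as JSON. play_rows: Moves the arm, as the interface text tells. Scaled input: -1 to 1 covers 25 mm each way for a shift and 4 degrees each way for a turn. Its arguments: {"type":"object","properties":{"steps":{"type":"array"},"grip_force":{"type":"number"}},"required":["steps"]}

```bash
mkdir -p pics; ls; cat > h.py <<'E'
import numpy as np,cv2
from plant import arm,read_camera,camera_params,order
def P(name):
    p=camera_params(name);R=cv2.Rodrigues(np.array(p["rvec"],float))[0]
    return np.array(p["camera_matrix"],float),R,np.array(p["tvec"],float).ravel()
def ray(p,uv):
    K,R,t=p;d=R.T@np.linalg.solve(K,[uv[0],uv[1],1]);return -R.T@t,d
def onz(p,uv,z):
    c,d=ray(p,uv);return c+d*(z-c[2])/d[2]
def proj(p,X):
    K,R,t=p;q=K@(R@np.asarray(X,float)+t);return q[:2]/q[2]
E
python3 - <<'E'
from h import *
s=arm.sense();print(s["time"],s["ee_pos"],s["eef_rot"])
for n in("scene","side"):
    cv2.imwrite(f"pics/{n}0.png",read_camera(n));K,R,t=P(n);print(n,-R.T@t,K[0,0],R[2])
E
```

```text
pics
0.0 [6.74273702e-01 2.63107054e-05 2.29947879e-01] [-1.79871976e+02 -4.94355117e-03  8.99995691e+01]
scene [-0.02588069 -0.79342883  0.70712494] 594.5474887078428 [ 0.5574849   0.55769293 -0.61497087]
side [ 0.25914229 -0.92232554  0.73252312] 603.8554050030355 [ 0.25018621  0.69456418 -0.67452758]
```

View pics/scene0.png

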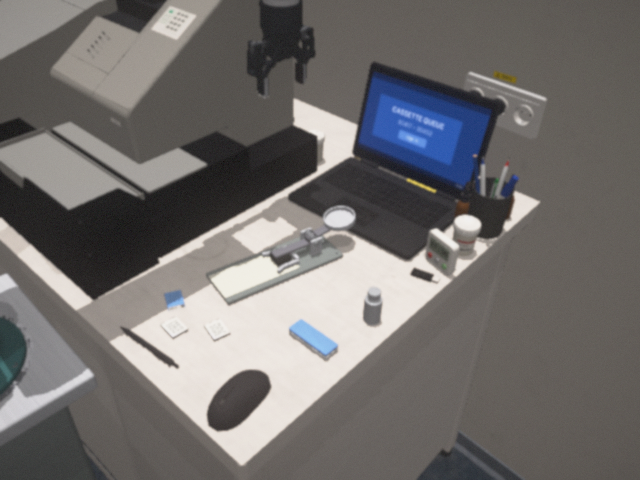

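View pics/side0.png

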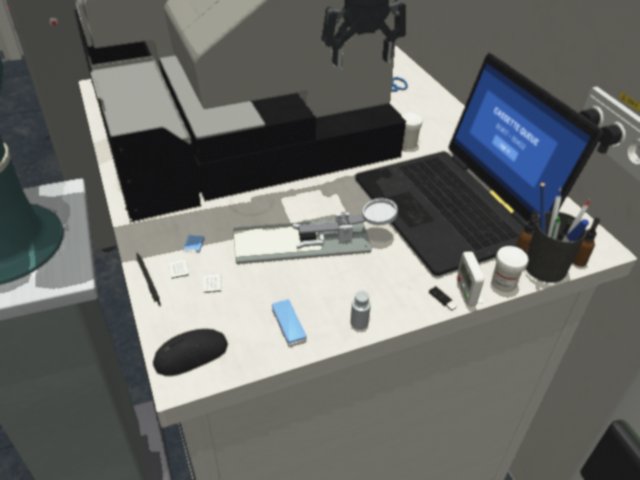

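The views show the mailer (scene 313,338; side 289,321), the weight (373,305; 360,310) and the reader with its entry end left (207–227, 275–299) and its pan at (339,217; 379,211).

```bash
python3 - <<'E'
from h import *
a,b=P("scene"),P("side")
def tri(u,v):
    c1,d1=ray(a,u);c2,d2=ray(b,v)
    st=np.linalg.lstsq(np.c_[d1,-d2],c2-c1,rcond=None)[0]
    p,q=c1+d1*st[0],c2+d2*st[1];return np.round((p+q)/2,3),round(np.linalg.norm(p-q),4)
print("pan",tri((339,217),(379,211)))
print("knob top",tri((374,291),(361,295)))
for u,v in(((207,275),(234,228)),((227,299),(237,262)),((342,258),(370,252))):print(tri(u,v),onz(a,u,.008).round(3),onz(b,v,.008).round(3))
# blue mailer by mask
for n,p,(x0,y0,x1,y1) in(("scene",a,(270,300,350,370)),("side",b,(260,285,320,360))):
    im=cv2.imread(f"pics/{n}0.png")[y0:y1,x0:x1]
    h=cv2.cvtColor(im,cv2.COLOR_BGR2HSV);m=cv2.inRange(h,(95,90,60),(125,255,255))
    c=max(cv2.findContours(m,0,2)[0],key=cv2.contourArea)
    M=cv2.moments(c);uv=(M["m10"]/M["m00"]+x0,M["m01"]/M["m00"]+y0)
    g=np.array([onz(p,(q[0][0]+x0,q[0][1]+y0),.013)[:2] for q in c],np.float32)
    print(n,uv,onz(p,uv,.013).round(3),cv2.minAreaRect(g))
K,R,t=P("wrist");s=arm.sense();print("wristcam",-R.T@t,R[2],K[0,0],s["ee_pos"])
E
```

```text
pan (array([ 0.647, -0.187,  0.058]), np.float64(0.0006))
knob top (array([ 0.538, -0.368,  0.063]), np.float64(0.0027))
(array([ 0.404, -0.097,  0.005]), np.float64(0.0052)) [ 0.4   -0.103  0.008] [ 0.404 -0.096  0.008]
(array([ 0.39 , -0.173,  0.001]), np.float64(0.0053)) [ 0.388 -0.176  0.008] [ 0.388 -0.184  0.008]
(array([ 0.619, -0.225, -0.002]), np.float64(0.0034)) [ 0.608 -0.235  0.008] [ 0.615 -0.232  0.008]
scene (313.192439862543, 337.4896907216495) [ 0.429 -0.342  0.013] ((0.429415762424469, -0.34093111753463745), (0.02664961852133274, 0.07844426482915878), 2.460132598876953)
side (288.3124031007752, 321.0) [ 0.431 -0.341  0.013] ((0.4312443435192108, -0.33905234932899475), (0.027465704828500748, 0.07949747890233994), 2.3458147048950195)
wristcam [0.67438271 0.07552185 0.37299144] [-0.00124222 -0.29637941 -0.95506947] 385.2716297112011 [6.74322886e-01 1.31262340e-05 2.30050253e-01]
```

>>> play_rows([
  [[-0.6, -1, 0], 0, 1],
  [[-0.6, -1, 0], 0, 1],
  [[-0.6, -1, 0], 0, 1],
  [[-0.6, -1, 0], 0, 1],
  [[-0.6, -1, 0], 0, 1],
  [[-0.6, -1, 0], 0, 1],
  [[-0.6, -1, 0], 0, 1],
  [[0, 0, 0], 0, 1],
])

```text
time: 0.77
ee_pos: [0.5671, -0.1788, 0.2307]
eef_rot: [-179.9, 0.1, 89.8]
contact_force: [0.5, 0.8, -0.0]
finger_gap: 1.0
gripper_force: 0.0
```

```bash
python3 - <<'E'
from h import *
s=arm.sense();p=P("wrist");im=read_camera("wrist");cv2.imwrite("pics/w1.png",im);np.savez("w1.npz",K=p[0],R=p[1],t=p[2]);print(s["ee_pos"],s["time"])
for n,X in dict(pan=(.647,-.187,.053),knob=(.538,-.368,.064),mail=(.43,-.341,.015),org=(.5,-.158,.01)).items(): print(n,proj(p,X).round())
E
```

```text
[ 0.56713666 -0.17879133  0.23070274] 0.7667
pan [413. 220.]
knob [291. 404.]
mail [193. 351.]
org [249. 179.]
```

View pics/w1.png

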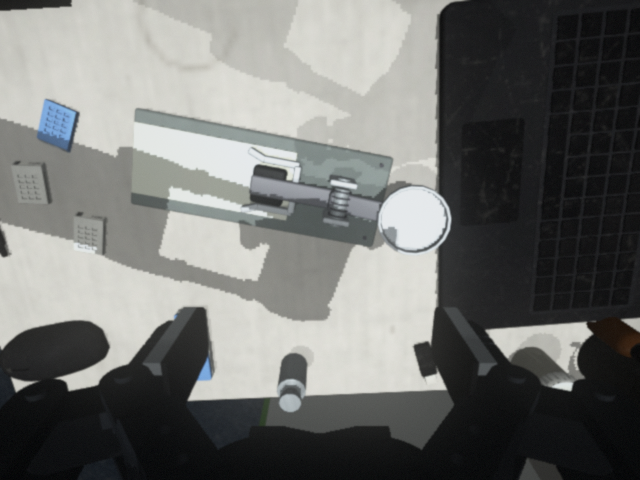

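Clear view: plate corners near (135,108), (132,204), (392,157), (376,245); pan at (415,218); weight knob at (290,404).

```bash
python3 - <<'E'
from h import *
z=np.load("w1.npz");p=(z["K"],z["R"],z["t"])
C=[onz(p,u,.008) for u in((135,108),(132,204),(376,245),(392,157))]
for c in C:print(c.round(4))
d=[np.linalg.norm(C[i]-C[(i+1)%4]) for i in range(4)];print(np.round(d,4))
for a,b in((0,3),(1,2)):
    v=C[b]-C[a];print("yaw",np.degrees(np.arctan2(v[1],v[0])))
for z_ in(.053,.061):print("pan",onz(p,(415,218),z_).round(4))
print("knob",onz(p,(290,402),.064).round(4))
im=cv2.imread("pics/w1.png")
m=cv2.inRange(im,(190,190,190),(255,255,255));m[:,:385]=0;m[:,455:]=0;m[:180]=0;m[258:]=0
c=max(cv2.findContours(m,0,2)[0],key=cv2.contourArea);print(cv2.minEnclosingCircle(c))
# bed side edges/axis
a=onz(p,(415,218),.058);e=(C[0]+C[1])/2;v=a-e;print("axis yaw",np.degrees(np.arctan2(v[1],v[0])),np.linalg.norm(v[:2]))
E
```

```text
[ 0.4012 -0.0937  0.008 ]
[ 0.3853 -0.1816  0.008 ]
[ 0.623  -0.2243  0.008 ]
[ 0.6345 -0.138   0.008 ]
[0.0894 0.2415 0.0871 0.2375]
yaw -10.749265176882878
yaw -10.184931820822289
pan [ 0.6486 -0.1851  0.053 ]
pan [ 0.6466 -0.1831  0.061 ]
knob [ 0.5374 -0.3659  0.064 ]
((410.84783935546875, 225.1521759033203), 41.01708984375)
axis yaw -10.306631532475624 0.2582659873961543
```

>>> play_rows([
  [[-0.15, -0.94, -0.6], 0, 1],
  [[-0.15, -0.94, -0.6], 0, 1],
  [[-0.15, -0.94, -0.6], 0, 1],
  [[-0.15, -0.94, -0.6], 0, 1],
  [[-0.15, -0.94, -0.6], 0, 1],
  [[-0.15, -0.94, -0.6], 0, 1],
  [[-0.15, -0.94, -0.6], 0, 1],
  [[-0.15, -0.94, -0.6], 0, 1],
])

```text
time: 1.48
ee_pos: [0.5404, -0.363, 0.1101]
eef_rot: [-180.0, -0.0, 90.0]
contact_force: [-0.3, -0.7, -0.1]
finger_gap: 0.998
gripper_force: 0.0
```

>>> play_rows([
  [[0, 0, 0], 0, 1],
])

```text
time: 1.57
ee_pos: [0.5379, -0.3646, 0.107]
eef_rot: [-179.7, -0.1, 89.9]
contact_force: [0.1, -0.8, -0.1]
finger_gap: 1.0
gripper_force: 0.0
```

```bash
python3 - <<'E'
from h import *
s=arm.sense();p=P("wrist");im=read_camera("wrist");cv2.imwrite("pics/w2.png",im);np.savez("w2.npz",K=p[0],R=p[1],t=p[2]);print(s["ee_pos"],s["time"])
print(proj(p,(.5375,-.366,.064)),proj(p,(.5375,-.366,0)),proj(p,s["ee_pos"]))
E
```

```text
[ 0.5379155  -0.36463974  0.10702782] 1.5667
[319.19355696 273.74512135] [319.57965439 237.71592951] [319.76387929 310.55738933]
```

View pics/w2.png

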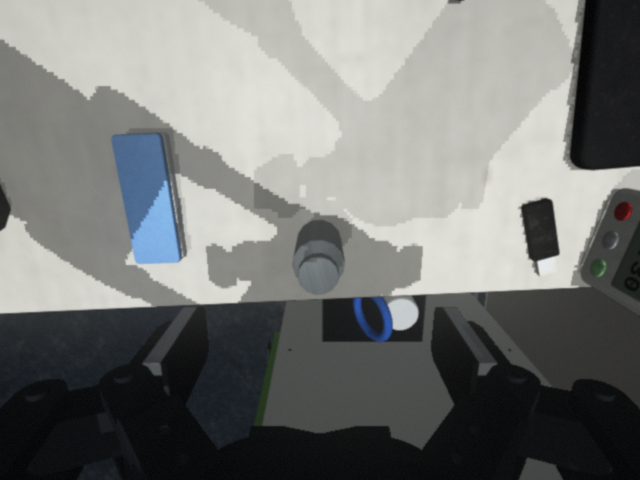

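The knob is at (319,274), as predicted, centred between the fingers; the mailer's corners are near (112,135), (161,133), (183,260) and (135,263).

>>> play_rows([
  [[0, -0.05, -0.9], 0, 1],
  [[0, 0, -0.9], 0, 1],
  [[0, 0, -0.9], 0, 1],
  [[0, 0, -0.7], 0, 1],
  [[0, 0, -0.2], 0, 1],
  [[0, 0, 0], 0, 1],
])

```text
time: 2.12
ee_pos: [0.5395, -0.3621, 0.0197]
eef_rot: [-179.8, -0.1, 90.1]
contact_force: [0.3, 0.0, -0.9]
finger_gap: 0.998
gripper_force: 0.0
```

```bash
python3 - <<'E'
from h import *
s=arm.sense();print(s["ee_pos"])
z=np.load("w2.npz");p=(z["K"],z["R"],z["t"])
im=cv2.imread("pics/w2.png")[110:290,90:205];m=cv2.inRange(cv2.cvtColor(im,cv2.COLOR_BGR2HSV),(95,90,60),(125,255,255))
c=max(cv2.findContours(m,0,2)[0],key=cv2.contourArea)
g=np.array([onz(p,(q[0][0]+90,q[0][1]+110),.015)[:2] for q in c],np.float32);print(cv2.minAreaRect(g))
E
```

```text
[ 0.53949982 -0.36209627  0.01966275]
((0.4307534396648407, -0.3374607563018799), (0.030150074511766434, 0.08074193447828293), 2.18326997756958)
```

>>> play_rows([
  [[0, -0.06, -0.2], 0, 1],
  [[0, 0, 0], 0, 0],
  [[0, 0, 0], 0, 0],
  [[0, 0, 0], 0, 0],
  [[0, 0, 0], 0, 0],
  [[0, 0, 0], 0, 0],
  [[0, 0, 0], 0, 0],
  [[0, 0, 0], 0, 0],
], grip_force=50)

```text
time: 2.78
ee_pos: [0.5403, -0.3662, 0.0174]
eef_rot: [180.0, 0.0, 90.0]
contact_force: [-2.5, 0.2, 5.7]
finger_gap: 0.334
gripper_force: 49.7
```

>>> play_rows([
  [[0, 0, 0], 0, 0],
  [[0, 0, 0], 0, 0],
  [[0, 0, 0], 0, 0],
])

```text
time: 3.03
ee_pos: [0.5403, -0.3663, 0.0174]
eef_rot: [180.0, 0.0, 90.0]
contact_force: [-1.5, 0.7, 5.8]
finger_gap: 0.334
gripper_force: 49.7
```

>>> play_rows([
  [[0, 0, 0.6], 0, 0],
  [[0, 0, 1], 0, 0],
  [[0, 0, 1], 1, 0],
  [[0, 0, 1], 1, 0],
  [[0, 0, 1], 1, 0],
  [[0, 0, 0.2], 1, 0],
  [[0.25, 0.4, 0], 1, 0],
  [[0.25, 0.4, 0], 1, 0],
])

```text
time: 3.7
ee_pos: [0.5525, -0.3461, 0.1368]
eef_rot: [180.0, 0.1, 114.1]
contact_force: [0.1, 0.2, -2.5]
finger_gap: 0.336
gripper_force: 49.7
```

>>> play_rows([
  [[0.25, 0.4, 0], 1, 0],
  [[0.25, 0.4, 0], 1, 0],
  [[0.25, 0.4, 0], 1, 0],
  [[0.25, 0.4, 0], 1, 0],
  [[0.25, 0.4, 0], 1, 0],
  [[0.25, 0.4, 0], 1, 0],
  [[0.25, 0.4, 0], 1, 0],
  [[0.25, 0.4, 0], 1, 0],
])

```text
time: 4.37
ee_pos: [0.6021, -0.2649, 0.135]
eef_rot: [-180.0, -0.1, 146.2]
contact_force: [-0.6, 0.0, -2.4]
finger_gap: 0.332
gripper_force: 49.7
```

>>> play_rows([
  [[0.25, 0.4, 0], 1, 0],
  [[0.25, 0.4, 0], 1, 0],
  [[0.25, 0.4, 0], 1, 0],
  [[0.25, 0.4, 0], 1, 0],
  [[0.25, 0.4, 0], 1, 0],
  [[0.25, 0.4, 0], 1, 0],
  [[0, 0, 0], 0, 0],
  [[0, 0, 0], 0, 0],
])

```text
time: 5.03
ee_pos: [0.6396, -0.2052, 0.1353]
eef_rot: [180.0, -0.1, 170.0]
contact_force: [0.2, -0.4, -2.6]
finger_gap: 0.336
gripper_force: 49.8
```

```bash
python3 - <<'E'
from h import *
s=arm.sense();print(s["ee_pos"],s["eef_rot"],s["contact_force"],s["finger_gap"])
p=P("wrist");im=read_camera("wrist");cv2.imwrite("pics/w3.png",im);np.savez("w3.npz",K=p[0],R=p[1],t=p[2])
print(proj(p,(.6477,-.1847,.055)))
E
```

```text
[ 0.6395703  -0.20522042  0.13528271] [ 1.79997903e+02 -8.66243444e-02  1.69961721e+02] [ 0.17491981 -0.39191128 -2.60425863] 0.3356011353896584
[354.94702912 255.42465589]
```

View pics/w3.png

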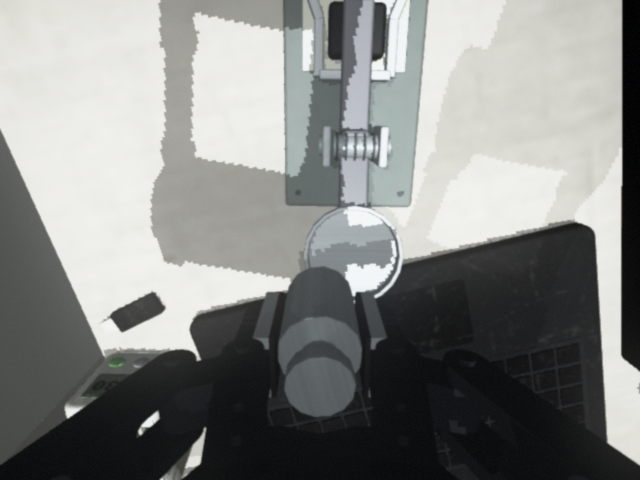

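The weight is held upright (knob at 320,385) and the pan is centred at about (354,254), as predicted.

```bash
python3 - <<'E'
from h import *
z=np.load("w3.npz");p=(z["K"],z["R"],z["t"])
print("knob",onz(p,(320,386),.182),"pan rim",onz(p,(354,252),.061))
print("bottom edge centre", onz(p,(320,268),.118))
E
```

```text
knob [ 0.63956283 -0.20528678  0.182     ] pan rim [ 0.64323304 -0.18513647  0.061     ]
bottom edge centre [ 0.62753435 -0.20305228  0.118     ]
```

>>> play_rows([
  [[0.1, 0.4, 0], 0, 0],
  [[0.18, 0.4, 0], 0, 0],
  [[0, 0, -0.6], 0, 0],
  [[0, 0, -0.6], 0, 0],
  [[0, 0, -0.6], 0, 0],
  [[0, 0, -0.4], 0, 0],
  [[0, 0, 0], 0, 0],
])

```text
time: 5.67
ee_pos: [0.6449, -0.1846, 0.0781]
eef_rot: [179.9, -0.3, 170.0]
contact_force: [0.0, -0.2, -4.0]
finger_gap: 0.336
gripper_force: 49.8
```

>>> play_rows([
  [[0, 0, -0.2], 0, 0],
  [[0, 0, -0.2], 0, 0],
  [[0, 0, -0.2], 0, 0],
  [[0, 0, 0], 0, 0],
])

```text
time: 6.0
ee_pos: [0.6472, -0.1858, 0.0661]
eef_rot: [-180.0, 0.0, 170.0]
contact_force: [0.6, 0.1, -1.5]
finger_gap: 0.335
gripper_force: 49.9
```

>>> play_rows([
  [[0, 0, -0.15], 0, 0],
  [[0, 0, -0.15], 0, 0],
  [[0, 0, -0.1], 0, 0],
  [[0, 0, 0], 0, 0],
])

```text
time: 6.33
ee_pos: [0.6471, -0.1858, 0.056]
eef_rot: [-180.0, 0.0, 170.0]
contact_force: [0.5, 0.3, -1.1]
finger_gap: 0.333
gripper_force: 50.0
```

>>> play_rows([
  [[0, 0, -0.1], 0, 0],
  [[0, 0, 0], 0, 0],
  [[0, 0, 0], 0, 0],
])

```text
time: 6.58
ee_pos: [0.647, -0.1858, 0.0537]
eef_rot: [-180.0, -0.0, 170.0]
contact_force: [0.3, 0.4, -0.4]
finger_gap: 0.333
gripper_force: 50.0
```

>>> play_rows([
  [[0, 0, 0], 0, 0.36],
  [[0, 0, 0], 0, 0.4],
  [[0, 0, 0], 0, 0.45],
  [[0, 0, 0], 0, 0.5],
  [[0, 0, 0], 0, 0.6],
  [[0, 0, 0], 0, 0.6],
  [[0, 0, 0], 0, 0.6],
  [[0, 0, 0], 0, 0.6],
])

```text
time: 7.25
ee_pos: [0.647, -0.1857, 0.0538]
eef_rot: [-180.0, -0.0, 170.0]
contact_force: [-0.1, -0.3, -0.3]
finger_gap: 0.596
gripper_force: 0.0
```

>>> play_rows([
  [[0, 0, 0.3], 0, 0.6],
  [[0, 0, 0.6], 0, 0.6],
  [[0, 0, 1], 0, 0.6],
  [[0, 0, 1], 0, 0.6],
  [[0, 0, 1], 0, 0.6],
  [[0, 0, 1], 0, 0.6],
  [[0, 0, 0], 0, 1],
])

```text
time: 7.83
ee_pos: [0.6512, -0.1871, 0.1855]
eef_rot: [-179.9, 0.7, 170.0]
contact_force: [1.0, -0.4, 1.3]
finger_gap: 0.725
gripper_force: 0.0
```

```bash
python3 - <<'E'
from h import *
s=arm.sense();print(s["ee_pos"],s["eef_rot"],s["contact_force"],s["finger_gap"])
a=read_camera("scene")[170:320,190:390];b=read_camera("side")[170:320,220:420]
cv2.imwrite("pics/c4.png",cv2.resize(np.vstack([a,b]),None,fx=2,fy=2,interpolation=3))
E
```

```text
[ 0.65123062 -0.18712052  0.18546691] [-179.8928156     0.73941264  170.00428597] [ 1.03254095 -0.44008096  1.34713466] 0.7251730401587378
```

View pics/c4.png

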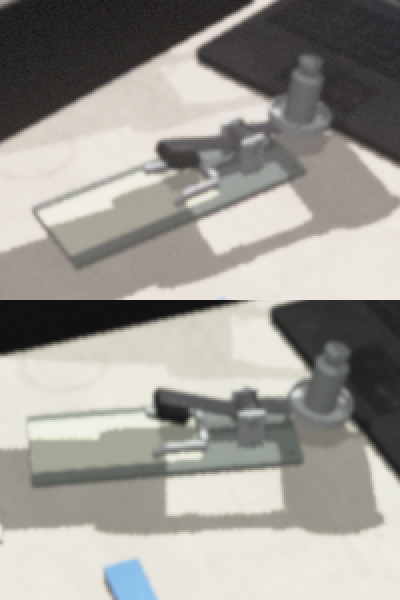

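The weight stands in the pan and the head is clearly raised in both views. Next the mailer: grasp point (0.4294, −0.3095), yaw 92.2.

>>> play_rows([
  [[-0.43, -0.25, 0], -0.97, 1],
  [[-0.43, -0.25, 0], -0.97, 1],
  [[-0.43, -0.25, 0], -0.97, 1],
  [[-0.43, -0.25, 0], -0.97, 1],
  [[-0.43, -0.25, 0], -0.97, 1],
  [[-0.43, -0.25, 0], -0.97, 1],
  [[-0.43, -0.25, 0], -0.97, 1],
  [[-0.43, -0.25, 0], -0.97, 1],
])

```text
time: 8.6
ee_pos: [0.5593, -0.2355, 0.1747]
eef_rot: [-180.0, -0.2, 138.8]
contact_force: [-0.2, -0.4, 1.1]
finger_gap: 1.0
gripper_force: 0.0
```

>>> play_rows([
  [[-0.43, -0.25, 0], -0.97, 1],
  [[-0.43, -0.25, 0], -0.97, 1],
  [[-0.43, -0.25, 0], -0.97, 1],
  [[-0.43, -0.25, 0], -0.97, 1],
  [[-0.43, -0.25, 0], -0.97, 1],
  [[-0.43, -0.25, 0], -0.97, 1],
  [[-0.43, -0.25, 0], -0.97, 1],
  [[-0.43, -0.25, 0], -0.97, 1],
])

```text
time: 9.27
ee_pos: [0.4734, -0.2853, 0.1748]
eef_rot: [-179.9, -0.1, 107.7]
contact_force: [-0.0, -0.6, 0.3]
finger_gap: 0.999
gripper_force: 0.0
```

>>> play_rows([
  [[-0.43, -0.25, -0.6], -0.97, 1],
  [[-0.43, -0.25, -0.6], -0.97, 1],
  [[-0.43, -0.25, -0.6], -0.97, 1],
  [[-0.43, -0.25, -0.6], -0.97, 1],
  [[0, 0, 0], 0, 1],
  [[0, 0, 0], 0, 1],
])

```text
time: 9.77
ee_pos: [0.4303, -0.3097, 0.1145]
eef_rot: [-179.8, -0.2, 92.4]
contact_force: [0.7, -0.2, 0.7]
finger_gap: 1.002
gripper_force: 0.0
```

```bash
python3 - <<'E'
from h import *
s=arm.sense();print(s["ee_pos"],s["eef_rot"],s["contact_force"],s["finger_gap"])
p=P("wrist");im=read_camera("wrist");cv2.imwrite("pics/w5.png",im)
m=cv2.inRange(cv2.cvtColor(im,cv2.COLOR_BGR2HSV),(95,90,60),(125,255,255))
for c in cv2.findContours(m,0,2)[0]:
    if cv2.contourArea(c)<800: continue
    g=np.array([onz(p,q[0],.015)[:2] for q in c],np.float32);print(cv2.boundingRect(c),cv2.minAreaRect(g))
E
```

```text
[ 0.43031754 -0.30973102  0.11449333] [-1.79820984e+02 -1.76375658e-01  9.24266500e+01] [ 0.65695726 -0.18422735  0.66912748] 1.0021719385689327
(296, 221, 45, 111) ((0.43017053604125977, -0.3377096652984619), (0.028978874906897545, 0.08076850324869156), 2.334010124206543)
```

>>> play_rows([
  [[0, 0, -0.9], 0, 1],
  [[0, 0, -0.9], 0, 1],
  [[0, 0, -0.9], 0, 1],
  [[0, 0, -0.9], 0, 1],
  [[0, 0, -0.4], 0, 1],
  [[0, 0, -0.2], 0, 1],
  [[0, 0, 0], 0, 1],
], grip_force=25)

```text
time: 10.4
ee_pos: [0.4322, -0.3104, 0.011]
eef_rot: [-180.0, -0.0, 92.5]
contact_force: [-0.5, 0.4, -0.3]
finger_gap: 1.001
gripper_force: 0.0
```

>>> play_rows([
  [[-0.05, 0, -0.26], 0, 1],
  [[0, 0, 0], 0, 0],
  [[0, 0, 0], 0, 0],
  [[0, 0, 0], 0, 0],
  [[0, 0, 0], 0, 0],
  [[0, 0, 0], 0, 0],
  [[0, 0, 0], 0, 0],
  [[0, 0, 0], 0, 0],
])

```text
time: 11.07
ee_pos: [0.4313, -0.3112, 0.0056]
eef_rot: [179.9, 0.1, 92.4]
contact_force: [-0.8, 0.6, 5.9]
finger_gap: 0.339
gripper_force: 25.1
```

>>> play_rows([
  [[0, 0, 0], 0, 0],
  [[0, 0, 0], 0, 0],
])

```text
time: 11.23
ee_pos: [0.4313, -0.3112, 0.0056]
eef_rot: [179.9, 0.0, 92.4]
contact_force: [-0.9, -0.4, 5.7]
finger_gap: 0.344
gripper_force: 25.2
```

>>> play_rows([
  [[0, 0, 0.6], 0, 0],
  [[0, 0, 1], 0, 0],
  [[0, 0, 1], 0, 0],
  [[-0.04, 0.34, 0], 0.96, 0],
  [[-0.04, 0.34, 0], 0.96, 0],
  [[-0.04, 0.34, 0], 0.96, 0],
  [[-0.04, 0.34, 0], 0.96, 0],
  [[-0.04, 0.34, 0], 0.96, 0],
])

```text
time: 11.9
ee_pos: [0.4253, -0.2676, 0.0694]
eef_rot: [-180.0, -0.0, 111.8]
contact_force: [0.0, 0.2, -0.7]
finger_gap: 0.342
gripper_force: 24.7
```

>>> play_rows([
  [[-0.04, 0.34, 0], 0.96, 0],
  [[-0.04, 0.34, 0], 0.96, 0],
  [[-0.04, 0.34, 0], 0.96, 0],
  [[-0.04, 0.34, 0], 0.96, 0],
  [[-0.04, 0.34, 0], 0.96, 0],
  [[-0.04, 0.34, 0], 0.96, 0],
  [[-0.04, 0.34, 0], 0.96, 0],
  [[-0.04, 0.34, 0], 0.96, 0],
])

```text
time: 12.57
ee_pos: [0.4173, -0.1996, 0.0694]
eef_rot: [-180.0, -0.0, 142.5]
contact_force: [-0.5, 0.3, -1.9]
finger_gap: 0.341
gripper_force: 24.7
```

>>> play_rows([
  [[-0.04, 0.34, 0], 0.96, 0],
  [[-0.04, 0.34, 0], 0.96, 0],
  [[-0.04, 0.34, 0], 0.96, 0],
  [[-0.04, 0.34, 0], 0.96, 0],
  [[-0.04, 0.34, 0], 0.96, 0],
  [[-0.04, 0.34, 0], 0.96, 0],
  [[-0.04, 0.34, 0], 0.96, 0],
  [[0, 0, 0], 0, 0],
])

```text
time: 13.23
ee_pos: [0.4098, -0.1395, 0.0692]
eef_rot: [180.0, -0.1, 169.3]
contact_force: [0.0, 0.6, -1.6]
finger_gap: 0.342
gripper_force: 24.7
```

>>> play_rows([
  [[0, 0, 0], 0, 0],
])

```text
time: 13.32
ee_pos: [0.4104, -0.1405, 0.0695]
eef_rot: [-180.0, -0.0, 169.2]
contact_force: [0.9, 0.1, -0.8]
finger_gap: 0.342
gripper_force: 24.7
```

```bash
python3 - <<'E'
from h import *
s=arm.sense();print(s["ee_pos"],s["eef_rot"],s["contact_force"],s["finger_gap"])
p=P("wrist");im=read_camera("wrist");cv2.imwrite("pics/w6.png",im)
zt=s["ee_pos"][2]+.0094
m=cv2.inRange(cv2.cvtColor(im,cv2.COLOR_BGR2HSV),(95,90,60),(125,255,255))
o=np.array([.5,-.1574]);a=np.radians(-10.5);A=np.array([[np.cos(a),np.sin(a)],[-np.sin(a),np.cos(a)]])
for c in cv2.findContours(m,0,2)[0]:
    if cv2.contourArea(c)<800: continue
    g=np.array([A@(onz(p,q[0],zt)[:2]-o) for q in c],np.float32);print(cv2.boundingRect(c),cv2.minAreaRect(g))
E
```

```text
[ 0.41042164 -0.14047951  0.06948921] [-1.7999697e+02 -2.6527059e-02  1.6915098e+02] [ 0.9417926   0.09787672 -0.76209437] 0.3420087954826879
(281, 286, 78, 148) ((-0.07205706834793091, -0.000506766140460968), (0.02966533601284027, 0.06879203766584396), 88.39678955078125)
(309, 51, 85, 75) ((-0.17601674795150757, 0.010749273002147675), (0.0237447377294302, 0.018238047137856483), 76.72500610351562)
```

View pics/w6.png

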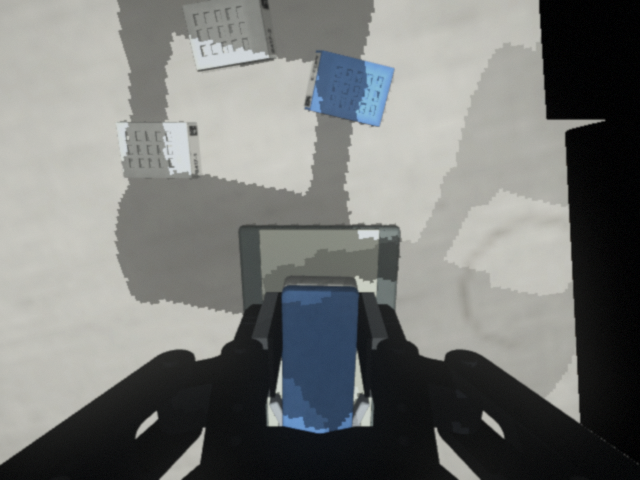

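The mailer is held straight and centred over the bed entry (mailer centre column 320, plate edges 239–399). Now lower it to the bed.

>>> play_rows([
  [[0, 0, -0.7], 0.15, 0],
  [[0, 0, -0.7], 0, 0],
  [[0, 0, -0.5], 0, 0],
  [[0, 0, -0.18], 0, 0],
  [[0, 0, 0], 0, 0],
])

```text
time: 13.78
ee_pos: [0.4099, -0.1408, 0.0167]
eef_rot: [180.0, -0.1, 169.7]
contact_force: [0.8, 0.5, -0.1]
finger_gap: 0.347
gripper_force: 24.7
```

>>> play_rows([
  [[0, 0, -0.04], 0, 0],
  [[0, 0, 0], 0, 0],
])

```text
time: 13.95
ee_pos: [0.4114, -0.1412, 0.0174]
eef_rot: [-180.0, 0.1, 169.8]
contact_force: [-0.3, -0.6, -0.4]
finger_gap: 0.344
gripper_force: 24.7
```

>>> play_rows([
  [[0.31, -0.058, 0], 0, 0],
  [[0.31, -0.058, 0], 0, 0],
  [[0.31, -0.058, 0], 0, 0],
  [[0.31, -0.058, 0], 0, 0],
  [[0.31, -0.058, 0], 0, 0],
  [[0, 0, 0], 0, 0],
])

```text
time: 14.45
ee_pos: [0.4521, -0.1487, 0.0174]
eef_rot: [-180.0, 0.1, 169.8]
contact_force: [1.0, -0.5, -0.0]
finger_gap: 0.343
gripper_force: 24.7
```

```bash
python3 - <<'E'
from h import *
s=arm.sense();print(s["ee_pos"],s["eef_rot"],s["contact_force"])
a=read_camera("scene")[170:320,190:390];b=read_camera("side")[170:320,220:420]
cv2.imwrite("pics/c7.png",cv2.resize(np.vstack([a,b]),None,fx=2,fy=2,interpolation=3))
E
```

```text
[ 0.45214617 -0.14870802  0.01740595] [-1.79974053e+02  1.48373764e-01  1.69817543e+02] [ 0.98839438 -0.5211861  -0.04309176]
```

View pics/c7.png

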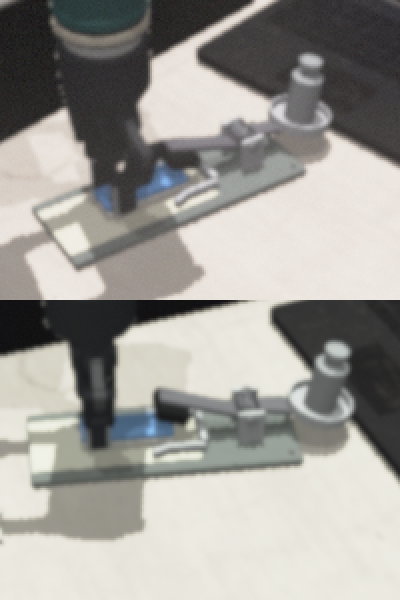

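The mailer's front lies between the guides under the raised head; about 22 mm remain.

>>> play_rows([
  [[0.24, -0.044, 0], 0, 0],
  [[0.24, -0.044, 0], 0, 0],
  [[0.24, -0.044, 0], 0, 0],
  [[0, 0, 0], 0, 0],
])

```text
time: 14.88
ee_pos: [0.4693, -0.1518, 0.0172]
eef_rot: [-180.0, 0.1, 169.8]
contact_force: [-0.2, -0.0, -0.1]
finger_gap: 0.342
gripper_force: 24.7
```

>>> play_rows([
  [[0.06, -0.011, -0.02], 0, 0],
  [[0.06, -0.011, 0], 0, 0],
  [[0, 0, 0], 0, 0],
])

```text
time: 15.13
ee_pos: [0.4706, -0.1519, 0.0162]
eef_rot: [180.0, -0.0, 169.8]
contact_force: [0.3, 0.3, 0.3]
finger_gap: 0.341
gripper_force: 24.7
```

>>> play_rows([
  [[0.06, -0.011, 0], 0, 0],
  [[0.06, -0.011, 0], 0, 0],
  [[0, 0, 0], 0, 0],
  [[0, 0, 0], 0, 0],
])

```text
time: 15.47
ee_pos: [0.473, -0.1523, 0.0161]
eef_rot: [180.0, -0.0, 169.8]
contact_force: [-1.5, 0.4, 0.2]
finger_gap: 0.343
gripper_force: 24.7
```

>>> play_rows([
  [[0.05, -0.01, 0], 0, 0],
  [[0, 0, 0], 0, 0],
])

```text
time: 15.63
ee_pos: [0.4731, -0.1523, 0.0157]
eef_rot: [180.0, -0.2, 169.8]
contact_force: [-3.9, -0.2, 1.5]
finger_gap: 0.344
gripper_force: 24.9
```

>>> play_rows([
  [[0.05, -0.01, 0], 0, 0],
  [[0, 0, 0], 0, 0],
])

```text
time: 15.8
ee_pos: [0.4731, -0.1523, 0.0156]
eef_rot: [180.0, -0.4, 169.8]
contact_force: [-8.4, -0.6, 6.0]
finger_gap: 0.342
gripper_force: 25.3
```

It is firmly at the stop. Ease off, release and rise.

>>> play_rows([
  [[-0.05, 0.01, 0], 0, 0],
  [[0, 0, 0], 0, 0.38],
  [[0, 0, 0], 0, 0.42],
  [[0, 0, 0], 0, 0.5],
  [[0, 0, 0], 0, 0.6],
  [[0, 0, 0], 0, 0.6],
  [[0, 0, 0], 0, 0.6],
])

```text
time: 16.38
ee_pos: [0.4752, -0.1527, 0.0165]
eef_rot: [-180.0, 0.0, 169.8]
contact_force: [-0.1, -0.4, 0.7]
finger_gap: 0.605
gripper_force: 0.0
```

>>> play_rows([
  [[0, 0, 0.3], 0, 0.6],
  [[0, 0, 0.6], 0, 0.6],
  [[0, 0, 1], 0, 0.6],
  [[0, 0, 1], 0, 0.6],
  [[0, 0, 1], 0, 0.6],
  [[0, 0, 1], 0, 0.6],
  [[0, 0, 0], 0, 0.6],
  [[0, 0, 0], 0, 0.6],
])

```text
time: 17.05
ee_pos: [0.4765, -0.1533, 0.1414]
eef_rot: [-179.9, 0.3, 169.8]
contact_force: [0.4, -0.6, -0.6]
finger_gap: 0.6
gripper_force: 0.0
```

```bash
python3 - <<'E'
from h import *
s=arm.sense();print(s["ee_pos"],s["contact_force"])
p=P("wrist");im=read_camera("wrist")
o=np.array([.5,-.1574]);a=np.radians(-10.5);A=np.array([[np.cos(a),np.sin(a)],[-np.sin(a),np.cos(a)]])
m=cv2.inRange(cv2.cvtColor(im,cv2.COLOR_BGR2HSV),(95,90,60),(125,255,255))
for c in cv2.findContours(m,0,2)[0]:
    if cv2.contourArea(c)<800: continue
    g=np.array([A@(onz(p,q[0],.025)[:2]-o) for q in c],np.float32);print(cv2.boundingRect(c),cv2.minAreaRect(g),g.min(0),g.max(0))
a=read_camera("scene")[170:320,190:390];b=read_camera("side")[170:320,220:420]
v=np.vstack([cv2.resize(x,None,fx=1.5,fy=1.5,interpolation=3) for x in(a,b)])
cv2.imwrite("pics/c8.png",np.hstack([v,cv2.resize(im,(500,450))]))
E
```

```text
[ 0.47646407 -0.15328248  0.1413937 ] [ 0.4445847  -0.58791269 -0.5631817 ]
(300, 206, 42, 69) ((-0.016508981585502625, -3.092736005783081e-05), (0.028450507670640945, 0.05048304796218872), 89.37943267822266) [-0.04173946 -0.01452269] [0.00873432 0.01436925]
```

View pics/c8.png

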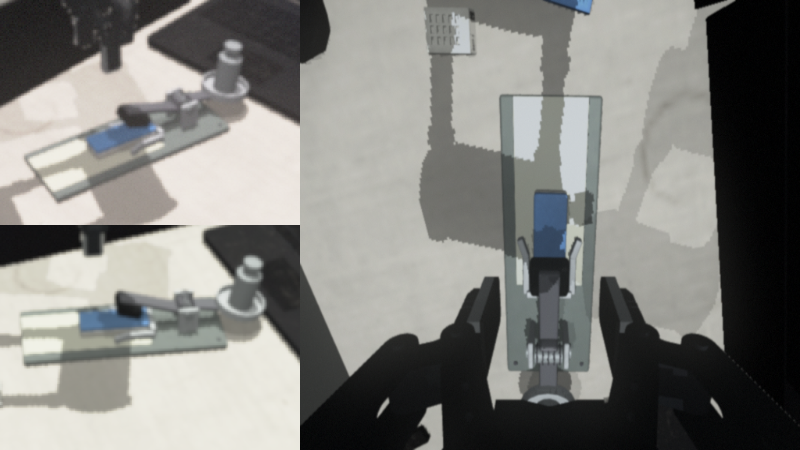

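The mailer lies flat, with its rear end at reader x = −41.7 mm against an expected −41. It is aligned between the guides, the head is up and the weight is in the pan.

```bash
python3 -c "
from plant import order
print(order.job_done())"
```

```text
the job is handed in; nothing more can be done
None
```

The job is handed in at about 17 s: the weight stands in the pan holding the head up, and the mailer lies flat between the guides against the end stop, with the gripper clear of everything.

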